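# Sweep the baked rolls from the sheet onto the cooling rack

## Robot

A 6-joint arm with a two-finger parallel gripper is mounted at the origin on the work surface. World frame = base frame: x ahead of the robot, y to its left, z up, the work surface at z = 0. Lengths are in m, angles in rad, forces in N, time in s.
With the tool pointing down it reaches from about 0.35 to 0.975 m from the base axis. Payload 4.9 kg.
Tool frame: the origin (TCP) lies at the very end of the fingers, on their centre line; the grasp point (between the pads) lies behind it (manip.pinch_z is the y of the grasp point in the tool frame, in m); y points along the fingers, x is the direction in which the jaws open and shut, and the axes are right-handed (so a half turn about y gives the same grasp; the last joint's range is limited). The gripper opens to 85 mm and grips with 20 to 120 N. Pads are 22 mm wide; open, the fingers measure 114 mm over their backs; the gripper's body (76 mm by 85 mm) begins 54 mm behind the grasp point. The pads swing forward as they close: fully open they stand 13 mm farther back than shut.
Start: joints at [-1.266, 0.053, 1.613, -0, 1.476, -0.119], TCP at [0.257, -0.57, 0.231] pointing down, gripper open.
Joint ranges: [-3.01, 3.01], [-1.01, 2.22], [0.06, 2.58], [-1.02, 4.17], [0.09, 2.62], [-3.14, 3.14]. Speed limits (rad/s): [2.57, 2.57, 3.14, 3.14, 3.14, 3.14].

## Interface

Orientations are given as a unit quaternion [w, x, y, z].
In Python, from plant import manip gives the robot as it stands.
- The arm moves only by the tool drive_tool, never from a script. Its argument "motion" is a list of rows, each a list of 3 entries, a list of its own where there are three numbers: the shift along the tool's x, y, z in units of 25 mm (1.0 is 25 mm), then the turn, a rotation vector about the tool's x, y, z in units of 5 degrees (1.0 is 5 degrees), then the closure, from -1 (fully open) to 1 (shut). A call has 1 to 12 rows; each row shifts and turns the commanded pose from where the row before left it, along the tool's axes as they then stand; what a row does not reach is not made up. A row lasts 1/10 s, in which the tool goes at most 50 mm and 8.59 degrees, less where a joint would pass 70% of its speed; a pose out of reach is approached as far as the arm can. A call is refused whole if a number of a shift passes 1 or a number of a turn 1, either way. A call with a gripper value outside its range is refused whole. The fingers move at their own pace and stop on an object; the grip force is fixed at half the most. Time passes only in rows, so rows that do not move let the fingers close. It gives the time, the measured TCP pose, the force and the opening at its end, in the units of the state.
- manip.state(): the state, without advancing time (a new reading comes with each control period).
- manip.grab_frame(name): name is "scene" or "top" or "wrist"; returns a dict with "img" (384x512x3 uint8, blue, green, red), "range_z" (384x512 float32, m along the optical axis (not along the pixel's ray), 0 where there is no reading), "camera_matrix" (3x3 intrinsics, pixels), "world_from_camera" (4x4, takes a point from camera to world coordinates); the wrist camera has in their place "T_tool_cam" (4x4, takes a point from camera to tool coordinates, whose origin is the TCP and whose axes are the tool frame's). Camera axes: x right, y down, z forward; pixel columns grow to the right and rows downward; lengths in m; the calibration is good to about 2 mm. A picture is of the moment at which its call begins: read the wrist's pose just before it.
- manip.job_done(): hands the job in, once; it reports no verdict.
The state is a dict: "time": time; "joint_pos": joint angles; "joint_vel": joint speeds; "joint_efforts": joint torques, N m; "tool_pos": TCP position; "tool_rot": TCP orientation; "contact_force": force on the tool from outside, world axes, zero at the start; "ft_torque": the same for the moment, N m; "gripper_width": opening from 0.0 (shut) to 1.0 (fully open).
Only numpy, scipy, OpenCV 4.12 (cv2) and the standard library are available. Lean on these libraries where they do the work, as an engineer would, in place of code of your own. Each camera call takes 0.05 s, during which the arm holds its last target. There are 200 camera calls.

## Task

Sweep the three bread rolls across the baking sheet, over its open edge and onto the wire cooling rack beside it, so that all three sit flat and wholly on the rack. Push them along gently with the fingers: do not lift, pinch, squash or tip over a roll. Do not shove the loaf already cooling on the rack, and leave the flour shaker and the bowl alone.

Things in the scene. Friction and masses are not known exactly. Their poses are not given: they have to be found in the camera images.
- sheet: fixed aluminium baking sheet on a wooden board; flat baking surface 26 mm above the bench. Origin: middle of its open rimless edge, at bench level; y points squarely across that edge to the rack, z up: it covers x -162 to 162, y -265 to 0 mm. The other three sides have a thin upright rim topping out 17 mm above the baking surface
- rack: fixed steel wire cooling rack, flat rimless top 23 mm above the bench (3 mm below the baking surface). It adjoins the sheet's open edge, square to it, 3 mm gap, shifted sideways up to 12 mm. Origin: middle of its edge next to the sheet, at bench level; y points away from the sheet, z up: it covers x -162 to 162, y 0 to 265 mm
- roll_near: one of three alike bread rolls: round, 66 mm across (widest 14 mm up), 40 mm high, domed top, flat underside 54 mm across, about 50 g; slides when pushed low on its side. Starts on the robot's side, sheet x about -80 mm, flat on the sheet, at least 60 mm clear of the rear rim (at the sheet's y = -265 mm). Origin: centre of underside, z up
- roll_mid: one of three alike bread rolls: round, 66 mm across (widest 14 mm up), 40 mm high, domed top, flat underside 54 mm across, about 50 g; slides when pushed low on its side. Starts in the middle, sheet x about 0, flat on the sheet, at least 60 mm clear of the rear rim (at the sheet's y = -265 mm). Origin: centre of underside, z up
- roll_far: one of three alike bread rolls: round, 66 mm across (widest 14 mm up), 40 mm high, domed top, flat underside 54 mm across, about 50 g; slides when pushed low on its side. Starts on the side away from the robot, sheet x about 80 mm, flat on the sheet, at least 60 mm clear of the rear rim (at the sheet's y = -265 mm). Origin: centre of underside, z up
- loaf: brown tin loaf, 188 mm along its x, 82 mm wide along its y, 84 mm high, 0.4 kg, loose, lying along the rack's outer edge: about 170 mm of the rack's y, from the sheet's edge on, is free in front of it. Not to be shoved. Origin: centre of its underside; z is up
- shaker: steel flour shaker, 70 mm across, 87 mm high, standing loose on the bench behind the closed rear rim of the sheet. Leave alone. Origin: centre of its underside; z is up
- bowl: white plastic bowl, 170 mm across its rim, 75 mm high, standing loose on the bench beyond the rack. Leave alone. Origin: centre of its underside
There are look-alikes about, which are no part of the job. What is shaped like the roll_far but green or pink is not meant.

How it is judged:
By the outcome, as a careful person would: the job done as asked, in the order asked, and still so for the second after the job is handed in, with the robot touching nothing.
It also fails if it takes over 61 s, if anything falls off the work surface, if the arm or the gripper's body presses on something with over 40 N, if the wrist force passes 120 N, or if a joint passes its speed limit or range.

## Working session

There is one attempt and no reset: what is moved stays moved. The work goes in short steps, Python scripts to look and compute and a tool call to move; the robot and the scene stay as the last step left them, time stands still between calls to the robot, and variables do not carry over. Pictures are saved under pics/ and viewed, about 8 in all and at most 12, crops included, and the job is handed in when it is done.

Besides the shell and the picture viewer there is one more tool, called after "Request:" in YAML: its name, and indented under it one key for each argument. drive_tool: Moves the arm, as the interface text tells. Its arguments: {"type":"object","properties":{"motion":{"type":"array","items":{"type":"array"}}},"required":["motion"]}

```bash
mkdir -p pics; cat > h.py <<'E'
import numpy as np, cv2
from plant import manip
def grab(n):
    f=manip.grab_frame(n); return f
def pts(f):
    """world xyz image"""
    z=f["range_z"]; K=f["camera_matrix"]; T=f["world_from_camera"]
    v,u=np.mgrid[:z.shape[0],:z.shape[1]]
    P=np.stack([(u-K[0,2])/K[0,0]*z,(v-K[1,2])/K[1,1]*z,z],-1)
    return P@T[:3,:3].T+T[:3,3]
E
python3 - <<'E'
from h import *
s=manip.state(); print(s); print(manip.pinch_z)
a=grab("top");b=grab("scene")
for n,f in(("top",a),("scene",b)):
    cv2.imwrite(f"pics/{n}0.png",f["img"]); print(n,f["world_from_camera"].round(3).tolist(),f["camera_matrix"].round(1).tolist())
    np.savez(n+"0.npz",**f)
E
```

```text
{'time': 0.0, 'joint_pos': array([-1.26600734e+00,  5.33279997e-02,  1.61430482e+00,  9.27190163e-06,
        1.47600239e+00, -1.18988808e-01]), 'joint_vel': array([-0.00066594, -0.00059611, -0.0008459 , -0.00040926,  0.00065999,
        0.00070268]), 'joint_efforts': array([ 7.21324377e-04, -3.93685341e+01, -3.70173061e+01, -1.44843816e-04,
        6.96506948e-03, -1.05076012e-06]), 'tool_pos': array([ 0.25682374, -0.56910646,  0.23007445]), 'tool_rot': array([ 0.59443427, -0.59350711,  0.38421803, -0.38311058]), 'contact_force': array([ 0.10052943,  0.4973231 , -0.08752493]), 'ft_torque': array([0.00371065, 0.03042623, 0.02313515]), 'gripper_width': 0.9988219083001437}
-0.0187
top [[-0.056, -0.978, 0.203, 0.373], [-0.998, 0.056, -0.009, 0.042], [-0.003, -0.203, -0.979, 1.184], [0.0, 0.0, 0.0, 1.0]] [[358.1, 0.0, 249.6], [0.0, 358.1, 203.2], [0.0, 0.0, 1.0]]
scene [[-0.097, 0.818, -0.567, 1.126], [0.995, 0.077, -0.06, 0.091], [-0.006, -0.571, -0.821, 0.817], [0.0, 0.0, 0.0, 1.0]] [[358.6, 0.0, 254.2], [0.0, 358.6, 188.6], [0.0, 0.0, 1.0]]
```

View pics/top0.png

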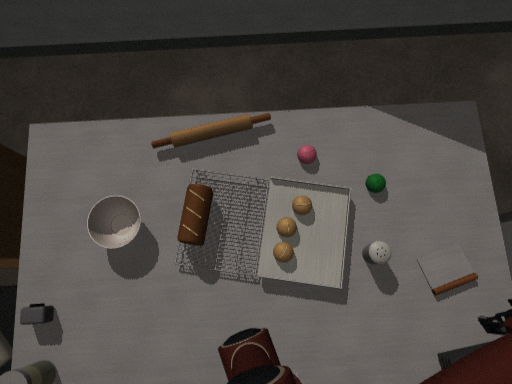

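View pics/scene0.png

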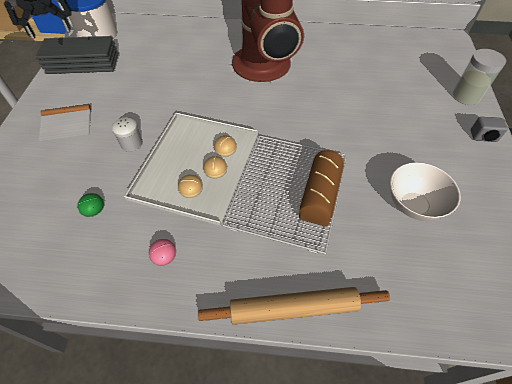

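Top view: the rolls are at (302,205) far, (287,227) mid and (283,252) near. The look-alikes, green (376,183) and pink (307,154), are off the sheet. The loaf is at (196,214), the shaker at (377,253), and the sheet's corners are about (270,179), (350,186), (345,287) and (259,278). I'll measure these next.

```bash
cat >> h.py <<'E'
def rolls(f,zlo,zhi=0.08,box=((0.3,0.9),(-0.35,0.4))):
    """orange-tan blobs above zlo -> (centre xy via min enclosing circle of points, ztop, pixel)"""
    P=pts(f); hsv=cv2.cvtColor(f["img"],cv2.COLOR_BGR2HSV)
    m=(cv2.inRange(hsv,(8,90,60),(25,255,255))>0)&(P[...,2]>zlo)&(P[...,2]<zhi)
    for i,(lo,hi) in enumerate(box): m&=(P[...,i]>lo)&(P[...,i]<hi)
    n,l,st,c=cv2.connectedComponentsWithStats(m.astype(np.uint8))
    out=[]
    for k in range(1,n):
        if st[k,4]<60: continue
        q=P[l==k]; (cx,cy),r=cv2.minEnclosingCircle(q[:,:2].astype(np.float32)); out.append((cx,cy,r,np.percentile(q[:,2],98),c[k].round().tolist(),int(st[k,4])))
    return out
E
cat > m.py <<'E'
from h import *
for n in("top","scene"):
    f=dict(np.load(n+"0.npz")); P=pts(f); print(n)
    for r in rolls(f,0.03): print(np.round(r[:4],4),r[4:])
    pix={"top":[(270,179),(350,186),(345,287),(259,278)],"scene":[(222,221),(257,129),(178,113),(128,197)]}[n]
    K=f["camera_matrix"];T=f["world_from_camera"]
    for i,(u,v) in enumerate(pix):
        d=T[:3,:3]@np.linalg.solve(K,[u,v,1]); h=.043 if n=="top" or i>1 else .026
        print((u,v),(T[:3,3]+d*(h-T[2,3])/d[2])[:2].round(3))
f=dict(np.load("top0.npz"));P=pts(f)
# sheet points: z 22..30mm smooth; rim 36..50
hsv=cv2.cvtColor(f["img"],cv2.COLOR_BGR2HSV)
box=(P[...,0]>.25)&(P[...,0]<.75)&(P[...,1]>-.35)&(P[...,1]<.05)
# sheet: low saturation bright surface 
m=box&(P[...,2]>.016)&(P[...,2]<.055)
rect=cv2.minAreaRect(P[m][:,:2].astype(np.float32)); print("rect rack+sheet z",rect, P[box&(P[...,2]>.02)][:,2].mean())
m3=cv2.morphologyEx(m.astype(np.uint8),cv2.MORPH_OPEN,np.ones((7,7)))>0
rect=cv2.minAreaRect(P[m3][:,:2].astype(np.float32)); print(rect,np.median(P[m3][:,2])); print(cv2.boxPoints(rect))
for name,(u,v) in dict(loaf=(196,214),shaker=(377,253),sheet=(320,240)).items(): print(name,P[v-2:v+3,u-2:u+3].reshape(-1,3).mean(0).round(3))
m=(P[...,2]>.06)&(P[...,2]<.2)
n,l,st,c=cv2.connectedComponentsWithStats(m.astype(np.uint8))
for k in range(1,n):
    if 200<st[k,4]<4000: print(c[k].round(),st[k,4],cv2.minAreaRect(P[l==k][:,:2].astype(np.float32)))
vis=cv2.resize(f["img"][160:300,165:400],None,fx=3.3,fy=3.3,interpolation=cv2.INTER_CUBIC); cv2.imwrite("pics/crop1.png",vis)
E
python3 m.py
```

```text
top
[0.8672 0.184  0.1732 0.0537] ([203.0, 130.0], 725)
[ 0.5944 -0.1361  0.0316  0.0671] ([302.0, 204.0], 285)
[ 0.5258 -0.0809  0.0319  0.0667] ([286.0, 226.0], 298)
[ 0.4473 -0.0649  0.032   0.0663] ([283.0, 252.0], 315)
(270, 179) [ 0.687 -0.04 ]
(350, 186) [ 0.649 -0.301]
(345, 287) [ 0.328 -0.249]
(259, 278) [0.37  0.016]
scene
[ 0.4526 -0.0645  0.0313  0.0677] ([225.0, 146.0], 347)
[ 0.5326 -0.08    0.0312  0.0678] ([215.0, 167.0], 377)
[ 0.6016 -0.1362  0.0322  0.068 ] ([190.0, 186.0], 407)
[0.6659 0.1908 0.0384 0.0797] ([314.0, 217.0], 308)
[0.8696 0.1836 0.174  0.0547] ([316.0, 301.0], 2395)
(222, 221) [ 0.686 -0.039]
(257, 129) [0.359 0.02 ]
(178, 113) [ 0.33  -0.228]
(128, 197) [ 0.648 -0.289]
rect rack+sheet z ((0.5377157926559448, -0.14932473003864288), (0.42442891001701355, 0.39843183755874634), 0.004894294310361147) 0.1320827197956949
((0.5099343061447144, -0.1403716504573822), (0.2664462625980377, 0.32816141843795776), 78.56448364257812) 0.025131553267085494
[[ 0.32269737 -0.23841864]
 [ 0.6443443  -0.30348155]
 [ 0.6971712  -0.04232466]
 [ 0.37552434  0.02273825]]
loaf [0.573 0.198 0.104]
shaker [ 0.424 -0.346  0.085]
sheet [ 0.479 -0.189  0.025]
[195. 214.] 1524 ((0.5781204700469971, 0.20667912065982819), (0.08044259250164032, 0.18701289594173431), 77.948486328125)
[108. 220.] 444 ((0.5691913366317749, 0.4624641239643097), (0.16826356947422028, 0.16643424332141876), 43.937042236328125)
[379. 252.] 430 ((0.42651990056037903, -0.3576228618621826), (0.06849345564842224, 0.0677042156457901), 11.625653266906738)
[ 24. 375.] 715 ((0.14181002974510193, 0.6879456043243408), (0.0851278081536293, 0.04103647544980049), 69.02041625976562)
```

View pics/crop1.png

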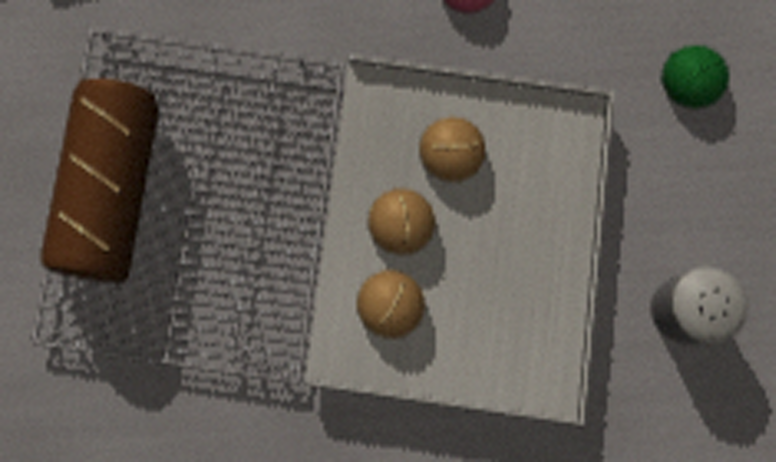

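Choices confirmed: the three tan rolls are the ones on the sheet. The plan is to hold the fingers about 40 mm apart as a low cradle behind each roll and push along sheet y. First I'll work out the approach to roll_near.

```bash
cat > go.py <<'E'
from h import *; import sys
from scipy.spatial.transform import Rotation as R
X=np.array([.980,-.1985,0]);Y=np.array([.1985,.980,0]);O=np.array([.536,-.010,0])
def tosheet(p): d=np.array(p)-O; return np.array([d@X,d@Y,d[2]])
def go(*tgts):
    s=manip.state(); p=s["tool_pos"]; q=s["tool_rot"]; M=R.from_quat(np.r_[q[1:],q[0]]).as_matrix()
    print("t",round(s["time"],2),"sheet",(tosheet(p)*1e3).round(1),"w",round(s["gripper_width"],3),"F",s["contact_force"].round(1),"tool axes\n",M.round(3))
    c=[(np.array([sg*X,[0,0,-1.],sg*np.cross(X,[0,0,-1])]).T) for sg in(1,-1)]
    G=min(c,key=lambda g:R.from_matrix(M.T@g).magnitude())
    print("turn(5deg):",(np.degrees(R.from_matrix(M.T@G).as_rotvec())/5).round(2))
    for t in tgts:
        w=O+t[0]*X+t[1]*Y+np.array([0,0,t[2]])
        print(t,"tool now:",(M.T@(w-p)/.025).round(2),"tool after turn:",(G.T@(w-p)/.025).round(2)); p=w
E
python3 - <<'E'
from go import *
for r in([.450,-.0647,0],[.529,-.0805,0],[.598,-.1361,0]): print((tosheet(r)*1e3).round(1))
go((-.073,-.145,.230),(-.073,-.145,.030),(-.073,.023,.030))
E
```

```text
[-73.4 -70.7   0. ]
[  7.1 -70.5   0. ]
[  85.8 -111.3    0. ]
t 0.1 sheet [-162.5 -603.4  230.1] w 1.0 F [ 1.2 -0.5 -0.6] tool axes
 [[ 0.411 -0.001  0.912]
 [-0.912  0.002  0.411]
 [-0.002 -1.     0.   ]]
turn(5deg): [-1.000e-02 -1.085e+01 -2.000e-02]
(-0.073, -0.145, 0.23) tool now: [-12.79   0.03  13.62] tool after turn: [3.580e+00 1.000e-02 1.834e+01]
(-0.073, -0.145, 0.03) tool now: [ 0.02  8.   -0.  ] tool after turn: [0. 8. 0.]
(-0.073, 0.023, 0.03) tool now: [-5.45  0.01  3.92] tool after turn: [-0.    0.    6.72]
```

Request:
drive_tool:
  motion:
    - [[0,0,0],[0,-1,0],0.05]
    - [[0,0,0],[0,-1,0],0.05]
    - [[0,0,0],[0,-1,0],0.05]
    - [[0,0,0],[0,-1,0],0.05]
    - [[0,0,0],[0,-1,0],0.05]
    - [[0,0,0],[0,-1,0],0.05]
    - [[0,0,0],[0,-1,0],0.05]
    - [[0,0,0],[0,-1,0],0.05]
    - [[0,0,0],[0,-1,0],0.05]
    - [[0,0,0],[0,-1,0],0.05]
    - [[0,0,0],[0,-0.85,0],0.05]
    - [[0,0,0],[0,0,0],0.05]

```text
time: 1.3
tool_pos: [0.2569, -0.5694, 0.2306]
tool_rot: [0.704, -0.703, 0.071, -0.071]
contact_force: [0.8, -0.4, 0.4]
gripper_width: 0.472
```

Request:
drive_tool:
  motion:
    - [[0.3,0,0.9],[0,0,0],0.05]
    - [[0.3,0,1],[0,0,0],0.05]
    - [[0.3,0,1],[0,0,0],0.05]
    - [[0.3,0,1],[0,0,0],0.05]
    - [[0.3,0,1],[0,0,0],0.05]
    - [[0.3,0,1],[0,0,0],0.05]
    - [[0.3,0,1],[0,0,0],0.05]
    - [[0.3,0,1],[0,0,0],0.05]
    - [[0.3,0,1],[0,0,0],0.05]
    - [[0.3,0,1],[0,0,0],0.05]
    - [[0.3,0,1],[0,0,0],0.05]
    - [[0.3,0,1],[0,0,0],0.05]

```text
time: 2.5
tool_pos: [0.4046, -0.2949, 0.231]
tool_rot: [0.704, -0.703, 0.071, -0.071]
contact_force: [1.0, -0.2, -0.0]
gripper_width: 0.474
```

```bash
python3 - <<'E'
from go import *
go((-.073,-.145,.230),(-.073,-.145,.030),(-.073,.023,.030))
E
```

```text
t 2.5 sheet [ -72.2 -305.3  231. ] w 0.474 F [ 1.  -0.2 -0. ] tool axes
 [[ 0.98  -0.     0.201]
 [-0.201  0.     0.98 ]
 [-0.    -1.     0.   ]]
turn(5deg): [-0.   -0.03 -0.  ]
(-0.073, -0.145, 0.23) tool now: [-0.05  0.04  6.41] tool after turn: [-0.03  0.04  6.41]
(-0.073, -0.145, 0.03) tool now: [ 0.  8. -0.] tool after turn: [0. 8. 0.]
(-0.073, 0.023, 0.03) tool now: [-0.02  0.    6.72] tool after turn: [-0.    0.    6.72]
```

Request:
drive_tool:
  motion:
    - [[0,0,1],[0,0,0],0.05]
    - [[0,0,1],[0,0,0],0.05]
    - [[0,0,1],[0,0,0],0.05]
    - [[0,0,1],[0,0,0],0.05]
    - [[0,0,1],[0,0,0],0.05]
    - [[0,1,1],[0,0,0],0.05]
    - [[0,1,0.4],[0,0,0],0.05]
    - [[0,1,0],[0,0,0],0.05]
    - [[0,1,0],[0,0,0],0.05]
    - [[0,1,0],[0,0,0],0.05]
    - [[0,1,0],[0,0,0],0.05]
    - [[0,0.5,0],[0,0,0],0.05]

```text
time: 3.7
tool_pos: [0.4346, -0.1384, 0.0662]
tool_rot: [0.704, -0.703, 0.072, -0.07]
contact_force: [-0.5, 0.2, 0.9]
gripper_width: 0.475
```

Request:
drive_tool:
  motion:
    - [[0,0.5,0],[0,0,0],0.05]
    - [[0,0.5,0],[0,0,0],0.05]
    - [[0,0.5,0],[0,0,0],0.05]
    - [[0,0,0],[0,0,0],0.05]

```text
time: 4.1
tool_pos: [0.4351, -0.1387, 0.0296]
tool_rot: [0.704, -0.703, 0.072, -0.07]
contact_force: [-0.5, 0.4, 0.4]
gripper_width: 0.472
```

```bash
python3 - <<'E'
from go import *
go((-.073,.023,.030))
f=grab("scene"); a=cv2.resize(f["img"][80:270,100:360],None,fx=2,fy=2,interpolation=2)
w=grab("wrist"); b=cv2.resize(w["img"],None,fx=.5,fy=.5)
c=np.zeros((max(a.shape[0],192),a.shape[1]+256,3),np.uint8); c[:a.shape[0],:a.shape[1]]=a; c[:192,a.shape[1]:]=b
cv2.imwrite("pics/low1.png",c)
E
```

```text
t 4.1 sheet [ -73.3 -146.1   29.6] w 0.472 F [-0.5  0.4  0.4] tool axes
 [[ 0.98  -0.003  0.199]
 [-0.199  0.001  0.98 ]
 [-0.003 -1.     0.001]]
turn(5deg): [-0.01 -0.01 -0.03]
(-0.073, 0.023, 0.03) tool now: [ 0.01 -0.01  6.77] tool after turn: [ 0.01 -0.02  6.77]
```

View pics/low1.png

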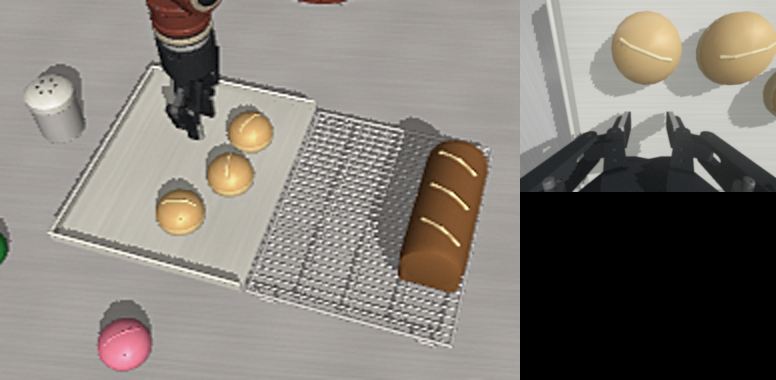

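The wrist view shows the fingers (crop u≈625 and 672) centred on roll_near (u≈647). Now I'll push gently.

Request:
drive_tool:
  motion:
    - [[0,0,0.3],[0,0,0],0.05]
    - [[0,0,0.3],[0,0,0],0.05]
    - [[0,0,0.2],[0,0,0],0.05]
    - [[0,0,0.2],[0,0,0],0.05]
    - [[0,0,0.2],[0,0,0],0.05]
    - [[0,0,0.2],[0,0,0],0.05]
    - [[0,0,0.2],[0,0,0],0.05]
    - [[0,0,0.3],[0,0,0],0.05]
    - [[0,0,0.3],[0,0,0],0.05]
    - [[0,0,0.3],[0,0,0],0.05]
    - [[0,0,0.3],[0,0,0],0.05]
    - [[0,0,0.3],[0,0,0],0.05]

```text
time: 5.4
tool_pos: [0.4517, -0.0626, 0.0313]
tool_rot: [0.704, -0.704, 0.071, -0.071]
contact_force: [0.1, -0.3, -0.2]
gripper_width: 0.471
```

```bash
python3 - <<'E'
from go import *
go((-.073,.023,.030))
f=grab("scene")
for r in rolls(f,.03): print((tosheet([r[0]-.004,r[1],r[3]])*1e3).round(1),round(r[2],4))
cv2.imwrite("pics/p2.png",cv2.resize(f["img"][80:270,100:360],None,fx=2,fy=2,interpolation=2))
E
```

```text
t 5.4 sheet [-72.2 -68.3  31.3] w 0.471 F [ 0.1 -0.3 -0.2] tool axes
 [[ 0.98   0.     0.199]
 [-0.199  0.     0.98 ]
 [ 0.    -1.     0.   ]]
turn(5deg): [-0. -0.  0.]
(-0.073, 0.023, 0.03) tool now: [-0.03  0.05  3.65] tool after turn: [-0.03  0.05  3.65]
[-76.  -32.9  67.9] 0.035
[  6.7 -70.2  68. ] 0.0313
[  84.8 -111.2   67.7] 0.0312
[ 81.9 221.7  79.1] 0.0386
[283.4 254.9  54.6] 0.1743
```

View pics/p2.png

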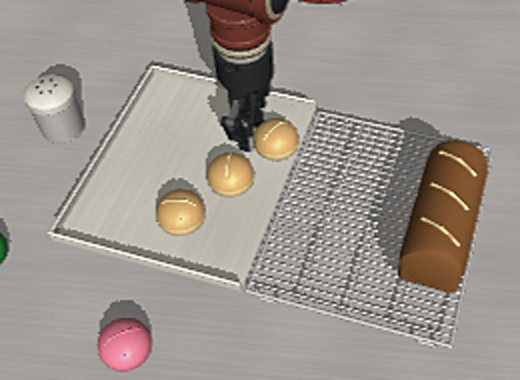

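Roll_near slides flat and stays centred in the cradle, with its centre about 35 mm ahead of the TCP. I'll continue onto the rack.

Request:
drive_tool:
  motion:
    - [[0,0,0.3],[0,0,0],0.05]
    - [[0,0,0.3],[0,0,0],0.05]
    - [[0,0,0.3],[0,0,0],0.05]
    - [[0,0,0.3],[0,0,0],0.05]
    - [[0,0,0.3],[0,0,0],0.05]
    - [[0,0,0.3],[0,0,0],0.05]
    - [[0,0,0.3],[0,0,0],0.05]
    - [[0,0,0.3],[0,0,0],0.05]
    - [[0,0,0.3],[0,0,0],0.05]
    - [[0,0,0.3],[0,0,0],0.05]
    - [[0,0,0.3],[0,0,0],0.05]
    - [[0,0,0.3],[0,0,0],0.05]

```text
time: 6.65
tool_pos: [0.4696, 0.0255, 0.0313]
tool_rot: [-0.704, 0.704, -0.071, 0.071]
contact_force: [0.3, -0.2, 0.4]
gripper_width: 0.476
```

Request:
drive_tool:
  motion:
    - [[0,0,0.2],[0,0,0],0.05]
    - [[0,0,0.1],[0,0,0],0.05]
    - [[0,0,0],[0,0,0],0.05]
    - [[0,0,-0.4],[0,0,0],0.05]
    - [[0,0,-1],[0,0,0],0.05]
    - [[0,-0.5,-0.6],[0,0,0],0.05]
    - [[0,-1,0],[0,0,0],0.05]
    - [[0,-1,0],[0,0,0],0.05]
    - [[0,-1,0],[0,0,0],0.05]
    - [[0,0,0],[0,0,0],0.05]

```text
time: 7.65
tool_pos: [0.4636, -0.0181, 0.123]
tool_rot: [-0.703, 0.704, -0.068, 0.074]
contact_force: [0.8, 0.7, 1.0]
gripper_width: 0.471
```

```bash
python3 - <<'E'
from go import *
go((.007,-.142,.1175),(.007,-.142,.030),(.007,.028,.030))
f=grab("scene")
for r in rolls(f,.03): print((tosheet([r[0]-.004,r[1],r[3]])*1e3).round(1),round(r[2],4))
cv2.imwrite("pics/p3.png",cv2.resize(f["img"][80:270,100:360],None,fx=2,fy=2,interpolation=2))
E
```

```text
t 7.65 sheet [-69.3 -22.4 123. ] w 0.471 F [0.8 0.7 1. ] tool axes
 [[ 0.98   0.008  0.2  ]
 [-0.2   -0.002  0.98 ]
 [ 0.008 -1.    -0.   ]]
turn(5deg): [ 0.   -0.01  0.09]
(0.007, -0.142, 0.1175) tool now: [ 3.06  0.25 -4.78] tool after turn: [ 3.05  0.22 -4.78]
(0.007, -0.142, 0.03) tool now: [-0.03  3.5   0.  ] tool after turn: [0.  3.5 0. ]
(0.007, 0.028, 0.03) tool now: [-0.01 -0.    6.8 ] tool after turn: [-0.   0.   6.8]
[-71.7  67.1  64.8] 0.0312
[  5.8 -70.4  67.9] 0.0312
[  84.2 -111.2   67.7] 0.031
[ 82.7 221.7  79.4] 0.0385
[281.2 254.   54.6] 0.1741
```

View pics/p3.png

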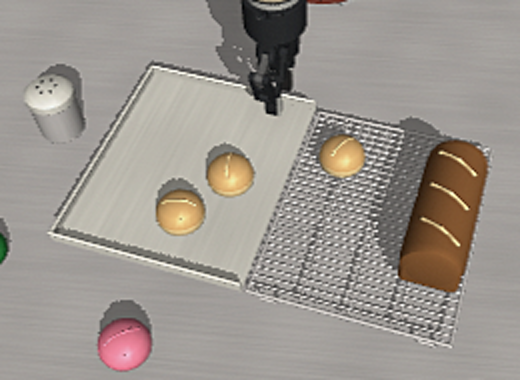

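Roll_near sits flat on the rack at y≈67 mm, with its top 3 mm lower as expected. Roll_mid is next.

Request:
drive_tool:
  motion:
    - [[0.6,0,-1],[0,0,0],0.05]
    - [[0.6,0,-1],[0,0,0],0.05]
    - [[0.6,0,-1],[0,0,0],0.05]
    - [[0.6,0,-1],[0,0,0],0.05]
    - [[0.5,0,-0.8],[0,0,0],0.05]
    - [[0,0,0],[0,0,0],0.05]
    - [[0,0,0],[0,0,0],0.05]

```text
time: 8.4
tool_pos: [0.5071, -0.1487, 0.1171]
tool_rot: [0.704, -0.703, 0.072, -0.07]
contact_force: [0.6, -0.2, -0.3]
gripper_width: 0.47
```

```bash
python3 - <<'E'
from go import *
go((.005,-.142,.030),(.005,.028,.030))
E
```

```text
t 8.4 sheet [  -0.8 -141.7  117.1] w 0.47 F [ 0.6 -0.2 -0.3] tool axes
 [[ 0.98  -0.003  0.2  ]
 [-0.2    0.002  0.98 ]
 [-0.003 -1.     0.001]]
turn(5deg): [-0.01 -0.02 -0.04]
(0.005, -0.142, 0.03) tool now: [ 0.24  3.48 -0.02] tool after turn: [ 0.23  3.48 -0.01]
(0.005, 0.028, 0.03) tool now: [-0.01  0.01  6.8 ] tool after turn: [-0.   0.   6.8]
```

Request:
drive_tool:
  motion:
    - [[0.2,1,0],[0,0,0],0.05]
    - [[0,0.9,0],[0,0,0],0.05]
    - [[0,0.6,0],[0,0,0],0.05]
    - [[0,0.5,0],[0,0,0],0.05]
    - [[0,0.4,0],[0,0,0],0.05]
    - [[0,0,0],[0,0,0],0.05]
    - [[0,0,0.3],[0,0,0],0.05]
    - [[0,0,0.3],[0,0,0],0.05]
    - [[0,0,0.2],[0,0,0],0.05]
    - [[0,0,0.2],[0,0,0],0.05]
    - [[0,0,0.2],[0,0,0],0.05]
    - [[0,0,0.2],[0,0,0],0.05]

```text
time: 9.6
tool_pos: [0.5203, -0.115, 0.034]
tool_rot: [-0.703, 0.704, -0.07, 0.071]
contact_force: [0.8, 0.3, 0.7]
gripper_width: 0.476
```

```bash
python3 - <<'E'
from go import *
go((.005,.028,.030))
f=grab("scene")
for r in rolls(f,.03): print((tosheet([r[0]-.004,r[1],r[3]])*1e3).round(1),round(r[2],4))
E
```

```text
t 9.6 sheet [   5.5 -106.1   34. ] w 0.476 F [0.8 0.3 0.7] tool axes
 [[ 0.98   0.     0.199]
 [-0.199 -0.     0.98 ]
 [ 0.    -1.    -0.   ]]
turn(5deg): [ 0. -0.  0.]
(0.005, 0.028, 0.03) tool now: [-0.02  0.16  5.36] tool after turn: [-0.02  0.16  5.36]
[-72.3  66.8  64.9] 0.0313
[  7.9 -67.3  68.1] 0.0315
[  84.6 -111.1   67.8] 0.0312
[ 81.2 221.7  78.8] 0.0386
[286.3 256.   54.6] 0.1742
```

Contact has started and all is well. I'll lower the tool slightly and push on.

Request:
drive_tool:
  motion:
    - [[0,0.1,0.2],[0,0,0],0.05]
    - [[0,0,0.3],[0,0,0],0.05]
    - [[0,0,0.3],[0,0,0],0.05]
    - [[0,0,0.3],[0,0,0],0.05]
    - [[0,0,0.3],[0,0,0],0.05]
    - [[0,0,0.3],[0,0,0],0.05]
    - [[0,0,0.3],[0,0,0],0.05]
    - [[0,0,0.3],[0,0,0],0.05]
    - [[0,0,0.3],[0,0,0],0.05]
    - [[0,0,0.3],[0,0,0],0.05]
    - [[0,0,0.3],[0,0,0],0.05]
    - [[0,0,0.3],[0,0,0],0.05]

```text
time: 10.85
tool_pos: [0.5376, -0.029, 0.0313]
tool_rot: [0.704, -0.704, 0.071, -0.071]
contact_force: [0.1, 0.4, 0.2]
gripper_width: 0.474
```

Request:
drive_tool:
  motion:
    - [[0,0,0.3],[0,0,0],0.05]
    - [[0,0,0.3],[0,0,0],0.05]
    - [[0,0,0.3],[0,0,0],0.05]
    - [[0,0,0.3],[0,0,0],0.05]
    - [[0,0,0.3],[0,0,0],0.05]
    - [[0,0,0.2],[0,0,0],0.05]
    - [[0,0,0.1],[0,0,0],0.05]
    - [[0,0,0],[0,0,0],0.05]

```text
time: 11.65
tool_pos: [0.5465, 0.0147, 0.0313]
tool_rot: [0.704, -0.704, 0.071, -0.07]
contact_force: [-0.4, -0.7, -0.2]
gripper_width: 0.472
```

Request:
drive_tool:
  motion:
    - [[0,0,-0.4],[0,0,0],0.05]
    - [[0,0,-1],[0,0,0],0.05]
    - [[0,-0.5,-0.6],[0,0,0],0.05]
    - [[0,-1,0],[0,0,0],0.05]
    - [[0,-1,0],[0,0,0],0.05]
    - [[0,-1,0],[0,0,0],0.05]
    - [[0,0,0],[0,0,0],0.05]
    - [[0,0,0],[0,0,0],0.05]

```text
time: 12.45
tool_pos: [0.5369, -0.0353, 0.12]
tool_rot: [-0.703, 0.704, -0.07, 0.072]
contact_force: [0.7, -0.2, -0.6]
gripper_width: 0.481
```

```bash
python3 - <<'E'
from go import *
go((.085,-.182,.12),(.085,-.182,.030),(.085,.028,.030))
f=grab("scene")
for r in rolls(f,.03): print((tosheet([r[0]-.004,r[1],r[3]])*1e3).round(1),round(r[2],4))
E
```

```text
t 12.45 sheet [  5.9 -24.6 120. ] w 0.481 F [ 0.7 -0.2 -0.6] tool axes
 [[ 0.98   0.002  0.2  ]
 [-0.2   -0.     0.98 ]
 [ 0.002 -1.     0.   ]]
turn(5deg): [-0.   -0.01  0.03]
(0.085, -0.182, 0.12) tool now: [ 3.17  0.01 -6.29] tool after turn: [ 3.16 -0.   -6.29]
(0.085, -0.182, 0.03) tool now: [-0.01  3.6  -0.  ] tool after turn: [0.  3.6 0. ]
(0.085, 0.028, 0.03) tool now: [-0.01  0.    8.4 ] tool after turn: [-0.   0.   8.4]
[-71.2  67.4  64.4] 0.0311
[ 6.1 64.  65.1] 0.0312
[  85.2 -111.    68.2] 0.0312
[ 82.1 221.7  79. ] 0.0386
[281.1 253.9  54.8] 0.1741
```

Request:
drive_tool:
  motion:
    - [[0.4,0,-0.9],[0,0,0],0.05]
    - [[0.5,0,-0.9],[0,0,0],0.05]
    - [[0.5,0,-0.9],[0,0,0],0.05]
    - [[0.5,0,-0.9],[0,0,0],0.05]
    - [[0.5,0,-0.9],[0,0,0],0.05]
    - [[0.4,0,-0.9],[0,0,0],0.05]
    - [[0.4,0,-0.9],[0,0,0],0.05]
    - [[0,0,0],[0,0,0],0.05]
    - [[0,0,0],[0,0,0],0.05]

```text
time: 13.4
tool_pos: [0.5825, -0.2046, 0.117]
tool_rot: [0.704, -0.703, 0.072, -0.07]
contact_force: [-0.4, 0.2, -0.3]
gripper_width: 0.477
```

```bash
python3 - <<'E'
from go import *
go((.084,-.182,.030),(.085,.028,.030))
E
```

```text
t 13.4 sheet [  84.2 -181.5  117. ] w 0.477 F [-0.4  0.2 -0.3] tool axes
 [[ 0.98  -0.003  0.2  ]
 [-0.2    0.002  0.98 ]
 [-0.003 -1.     0.001]]
turn(5deg): [-0.01 -0.02 -0.04]
(0.084, -0.182, 0.03) tool now: [ 0.    3.48 -0.02] tool after turn: [-0.01  3.48 -0.02]
(0.085, 0.028, 0.03) tool now: [0.03 0.01 8.4 ] tool after turn: [0.04 0.   8.4 ]
```

Request:
drive_tool:
  motion:
    - [[0,1,0],[0,0,0],0.05]
    - [[0,1,0],[0,0,0],0.05]
    - [[0,0.6,0],[0,0,0],0.05]
    - [[0,0.5,0],[0,0,0],0.05]
    - [[0,0.4,0],[0,0,0],0.05]
    - [[0,0,0],[0,0,0],0.05]
    - [[0,0,0.3],[0,0,0],0.05]
    - [[0,0,0.3],[0,0,0],0.05]
    - [[0,0,0.2],[0,0,0],0.05]
    - [[0,0,0.2],[0,0,0],0.05]
    - [[0,0,0.2],[0,0,0],0.05]
    - [[0,0,0.2],[0,0,0],0.05]

```text
time: 14.6
tool_pos: [0.5907, -0.1701, 0.0315]
tool_rot: [-0.703, 0.704, -0.07, 0.071]
contact_force: [-0.5, 0.0, 0.0]
gripper_width: 0.473
```

```bash
python3 - <<'E'
from go import *
go((.085,.028,.030))
f=grab("scene")
for r in rolls(f,.03): print((tosheet([r[0]-.004,r[1],r[3]])*1e3).round(1),round(r[2],4))
E
```

```text
t 14.6 sheet [  85.4 -146.1   31.5] w 0.473 F [-0.5  0.   0. ] tool axes
 [[ 0.98   0.     0.199]
 [-0.199 -0.     0.98 ]
 [ 0.    -1.    -0.   ]]
turn(5deg): [ 0. -0.  0.]
(0.085, 0.028, 0.03) tool now: [-0.02  0.06  6.96] tool after turn: [-0.02  0.06  6.96]
[-71.7  67.2  65.1] 0.0312
[ 7.  64.  65.1] 0.0309
[  80.7 -113.3   67.9] 0.0368
[ 80.8 221.5  78.9] 0.0389
[284.5 255.2  54.4] 0.1742
```

Request:
drive_tool:
  motion:
    - [[0,0,0.2],[0,0,0],0.05]
    - [[0,0,0.3],[0,0,0],0.05]
    - [[0,0,0.3],[0,0,0],0.05]
    - [[0,0,0.3],[0,0,0],0.05]
    - [[0,0,0.3],[0,0,0],0.05]
    - [[0,0,0.3],[0,0,0],0.05]
    - [[0,0,0.3],[0,0,0],0.05]
    - [[0,0,0.3],[0,0,0],0.05]
    - [[0,0,0.3],[0,0,0],0.05]
    - [[0,0,0.3],[0,0,0],0.05]
    - [[0,0,0.3],[0,0,0],0.05]
    - [[0,0,0.3],[0,0,0],0.05]

```text
time: 15.85
tool_pos: [0.608, -0.0842, 0.0313]
tool_rot: [-0.704, 0.704, -0.071, 0.071]
contact_force: [-0.1, -0.1, 0.1]
gripper_width: 0.476
```

Request:
drive_tool:
  motion:
    - [[0,0,0.3],[0,0,0],0.05]
    - [[0,0,0.3],[0,0,0],0.05]
    - [[0,0,0.3],[0,0,0],0.05]
    - [[0,0,0.3],[0,0,0],0.05]
    - [[0,0,0.3],[0,0,0],0.05]
    - [[0,0,0.3],[0,0,0],0.05]
    - [[0,0,0.3],[0,0,0],0.05]
    - [[0,0,0.3],[0,0,0],0.05]
    - [[0,0,0.3],[0,0,0],0.05]
    - [[0,0,0.3],[0,0,0],0.05]
    - [[0,0,0.3],[0,0,0],0.05]
    - [[0,0,0.2],[0,0,0],0.05]

```text
time: 17.05
tool_pos: [0.6255, 0.0017, 0.0313]
tool_rot: [0.704, -0.704, 0.071, -0.071]
contact_force: [0.8, 0.3, 0.4]
gripper_width: 0.476
```

Request:
drive_tool:
  motion:
    - [[0,0,0.1],[0,0,0],0.05]
    - [[0,0,0],[0,0,0],0.05]
    - [[0,0,-0.4],[0,0,0],0.05]
    - [[0,0,-1],[0,0,0],0.05]
    - [[0,-0.5,-0.6],[0,0,0],0.05]
    - [[0,-1,0],[0,0,0],0.05]
    - [[0,-1,0],[0,0,0],0.05]
    - [[0,-1,-0.5],[0,0,0],0.05]
    - [[0,-1,-1],[0,0,0],0.05]
    - [[0,-1,-1],[0,0,0],0.05]
    - [[0,0,-1],[0,0,0],0.05]
    - [[0,0,0],[0,0,0],0.05]

```text
time: 18.25
tool_pos: [0.5987, -0.1349, 0.1716]
tool_rot: [-0.703, 0.704, -0.071, 0.073]
contact_force: [-0.1, 0.8, -0.9]
gripper_width: 0.476
```

```bash
python3 - <<'E'
from go import *
go((.085,.028,.030))
f=grab("scene")
for r in rolls(f,.03): print((tosheet([r[0]-.004,r[1],r[3]])*1e3).round(1),round(r[2],4))
t=grab("top"); P=pts(t)
print("top")
for r in rolls(t,.03): print((tosheet([r[0]+.004,r[1],r[3]])*1e3).round(1),round(r[2],4))
m=(P[...,2]>.06)&(P[...,2]<.2)
n,l,st,c=cv2.connectedComponentsWithStats(m.astype(np.uint8))
for k in range(1,n):
    if 200<st[k,4]<4000: print(c[k].round(),st[k,4],cv2.minAreaRect(P[l==k][:,:2].astype(np.float32)))
cv2.imwrite("pics/end.png",cv2.resize(f["img"][80:270,100:360],None,fx=2,fy=2,interpolation=2))
E
```

```text
t 18.25 sheet [  86.2 -109.9  171.6] w 0.476 F [-0.1  0.8 -0.9] tool axes
 [[ 0.979  0.004  0.203]
 [-0.203 -0.002  0.979]
 [ 0.004 -1.    -0.001]]
turn(5deg): [ 0.02 -0.05  0.04]
(0.085, 0.028, 0.03) tool now: [-0.1   5.66  5.53] tool after turn: [-0.05  5.67  5.52]
[-73.1  66.6  64.7] 0.0314
[ 6.9 64.1 65.2] 0.0308
[84.9 68.6 64.8] 0.0313
[ 82.4 221.6  78.8] 0.0385
[283.6 255.   54.7] 0.1742
top
[290.5 253.4  52.9] 0.1766
[86.9 68.7 63.6] 0.0321
[ 7.2 63.5 63.4] 0.0324
[-69.9  66.2  64.3] 0.0319
[195. 214.] 1528 ((0.5785220861434937, 0.2065449357032776), (0.08210265636444092, 0.187966987490654), 78.67432403564453)
[108. 220.] 437 ((0.5698418617248535, 0.4620733857154846), (0.16731037199497223, 0.1672515720129013), 58.573265075683594)
[379. 252.] 427 ((0.4268980622291565, -0.3572002649307251), (0.06677079200744629, 0.06834408640861511), 50.92063903808594)
[482. 365.] 2215 ((0.0811910480260849, -0.6204110980033875), (0.09936412423849106, 0.20684586465358734), 8.3550443649292)
[ 24. 375.] 718 ((0.14128004014492035, 0.6877119541168213), (0.08567016571760178, 0.0408516526222229), 69.4489974975586)
```

View pics/end.png

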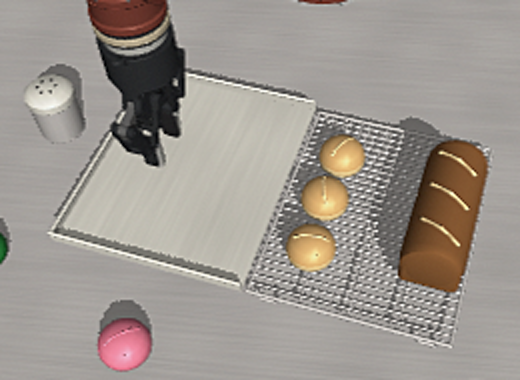

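All three rolls sit flat on the rack, at crop pixels (342,156), (325,198) and (311,247). The gripper is clear, and the loaf, shaker and bowl haven't moved.

```bash
python3 -c "
from plant import manip
print(manip.job_done())"
```

```text
the job is handed in; nothing more can be done
None
```

All three rolls are on the rack and the job is handed in, at about 18 s on the robot's clock. I pushed them one at a time (near, mid, far) with the part-open fingers as a low cradle, at 50–75 mm/s.

- **Rolls:** the last check used both cameras. It put their centres 64–69 mm past the sheet's edge, at sheet x of about -72, 7 and 86 mm. Their tops are about 3 mm lower than on the sheet, so they are flat and well inside the rack.
- **Other things:** the loaf, bowl and shaker measured within 1 mm of where they started. Contact force was about 1 N or less at every reading, and the gripper was raised and touching nothing.
- **Disagreements:** the two cameras differ by about 5–8 mm in world x on the rolls, so I used the average for the first positions. While a finger hid part of a roll, its reading was off by a few mm. No check failed.

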